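# Hold a stand leg at its length mark and close the cam lever

## Robot

A 6-joint arm with a two-finger parallel gripper is mounted at the origin on a cart in front of the work surface, level with it; the furniture and walls round the work are solid. World frame = base frame: x ahead of the robot, y to its left, z up, the work surface at z = 0. Lengths are in m, angles in rad, forces in N, time in s.
With the tool pointing down it reaches from about 0.275 to 0.825 m from the base axis. Payload 4.9 kg.
Tool frame: the origin (TCP) lies midway between the tips of the shut fingers; the grasp point (between the pads) lies 19 mm behind it (grip_point_offset is the distance from the TCP to the grasp point, in m); z points along the fingers, y is the line along which they close (so a half turn about z gives the same grasp; the last joint's range is limited). The gripper opens to 85 mm and grips with 20 to 120 N. Pads are 22 mm wide; open, the fingers measure 114 mm over their backs; the gripper's body (76 mm by 85 mm) begins 54 mm behind the grasp point. The pads swing forward as they close: fully open they stand 13 mm farther back than shut.
Start: joints at [-1.454, 0.326, -0.193, 1.052, 0, 1.437], TCP at [0.137, -0.533, 0.231] pointing down, gripper open.
Joint ranges: [-2.65, 2.65], [-0.97, 1.79], [-1.3, 1.35], [-1.93, 2.1], [-1.47, 1.37], [-3.14, 3.14]. Speed limits (rad/s): [2.57, 2.57, 3.14, 3.14, 3.14, 3.14].

## Interface

Orientations are given as a rotation vector (axis times angle).
In Python, from cell import * gives the robot as it stands. Calls block until the motion is done:
- movep(position, orientation): joint-space move of the TCP to a pose.
- move_l(position, velocity=0.15, rot=None, until_force=None): straight line of the TCP; rot=None keeps the orientation; velocity is the mean speed in m/s. With until_force (N) it stops when the force on the tool has changed by that much, and returns True; else False.
- set_joints(angles): joint-space move.
- let_go() and grab(newtons=None): open the fingers fully, or close them until they stop; newtons is the grip in N (None keeps the last).
- sleep(seconds).
- ik(position, orientation): joint angles nearest the present ones, or None.
- get_state(): the state.
- grab_frame(name): name is "scene" or "top" or "wrist"; returns a dict with "img" (400x640x3 uint8, red, green, blue), "fx", "fy", "cx", "cy" (pixels), "cam_to_world" (4x4, takes a point from camera to world coordinates); the wrist camera has in their place "T_tool_cam" (4x4, takes a point from camera to tool coordinates, whose origin is the TCP and whose axes are the flange's). Camera axes: x right, y down, z forward; pixel columns grow to the right and rows downward; lengths in m; the calibration is good to about 2 mm. A picture is of the moment at which its call begins: read the wrist's pose just before it. There is no depth.
A pose or a line that the arm cannot do raises MotionError and nothing moves.
- sign_off(): hands the job in, once; it reports no verdict.
Trained networks look in the newest picture that a camera, given by its name, has taken for a name from the list of things; names that differ only in an ending like _2 or _b are one class to them, and where a whole thing is asked for, a point or a joint stands for the part that bears it (a point fixed in the world has none). Each returns a list of dicts, best first, with "score" (0 to 1); they miss things now and then, are a little off and sometimes report something else, mostly with a low value. They report only what shows in the picture. A call takes as long as a camera call.
- spot_in(camera, name): "centre" ([column, row] in pixels, amid what is visible of it).
- silhouettes(camera, name): "mask" (400x640 bool, what is visible of it) and "centre" ([column, row] in pixels, amid what is visible of it).
- tip_of(camera, name): "centre" ([column, row] in pixels: a listed point, or the origin of a listed thing).
The state is a dict: "clock": time; "q": joint angles; "joint_velocities": joint speeds; "tau": joint torques, N m; "position": TCP position; "eef_rot": TCP orientation; "contact_force": force on the tool from outside, world axes, zero at the start; "wrist_torque": the same for the moment, N m; "finger_gap": opening from 0.0 (shut) to 1.0 (fully open).
Only numpy, scipy, OpenCV 4.12 (cv2) and the standard library are available. Lean on these libraries where they do the work, as an engineer would, in place of code of your own. Each camera call takes 0.05 s, during which the arm holds its last target. There are 200 camera calls.

## Task

A bicycle stand's telescopic leg lies in the cradle: take the long arm of its steel foot bar, pull the sprung leg out until its white pointer lines up with the red length mark, and hold it there. Without letting the leg leave the mark, slide your grip along the foot bar towards the leg so that your fingers push the yellow cam lever fully home against the leg. Finish while still holding the leg at the mark with the lever closed; do not let go, and leave the pedal, tape roll and small bottle alone.

Things in the scene. Friction and masses are not known exactly. Their poses are not given: they have to be found in the camera images.
- leg: Sliding leg: steel rod (16 mm thick) with a foot bar, 12 x 12 mm, across its front end, 75 mm above the worktop. Origin: where bar and rod axes meet. x along the rod into the cradle (away from the robot), y along the bar's long arm (to y = 117 mm; short arm to -45 mm), z up. Slides along its x only: starts fully in, pulls out 95 mm along -x against a spring of 4 to 8 N, springs back if let go
- foot_grip (a point): On the centre line of the foot bar's long arm, 90 mm from the rod's axis; axes as leg. Take the bar here from above, fingers closing along x, fingertips 20 to 27 mm below the bar's centre so that they later meet the lever. Held loosely, the fingers slide along the bar. Nothing stands under the bar here; towards the rod, only the yellow lever lies under it
- pointer (a point): Tip of the white pointer on the end of the foot bar's short arm, on the bar's centre line, 58 mm from the rod's axis; axes as leg
- mark (a point): White line on the red length mark, a red clip 16 mm wide and 28 mm high, fixed on the scale rail right of the leg; the point is on the face towards the pointer, axes as leg. The leg is at the mark when pointer and mark agree along the leg's x (they stay 9 mm apart along y): 35 to 75 mm of pull from the start. The closed lever does not hold the leg there
- cam_lever (a joint): Travel of the cam lever in m: 0 fully open, 0.028 fully closed (end stop); it moves along the leg's -y, towards the rod, needs about 3 N and stays where it is left. Starts at 0 to 0.004
- lever_face (a point): Centre of the outer (left) face, to be pushed, of the cam lever: a yellow upright paddle parallel to the rod, 150 mm long, 8 mm thick, from 38 to 66 mm above the worktop (it passes 3 mm under the foot bar). This point is 60 mm above the worktop; open it is 50 mm from the rod's axis along y, closed 22 mm. Axes as leg. Its far end, by the cradle, rises to 84 mm
- pedal: Black bicycle pedal, 67 x 120 x 23 mm, lying loose right of the cradle; leave it. Origin under its centre
- tape_roll: Roll of black tape, 66 mm across, 19 mm high, lying loose left of the foot bar; leave it. Origin under its centre
- lube_1: Small dark bottle with a green nozzle, 38 mm across, 121 mm high, standing loose left behind the cradle; leave it. Origin under its centre

How it is judged:
On the way:
1. the leg is held by the fingers at the length mark (within 4 mm) with the lever still open (x of pointer in the frame of mark between -0.004 and 0.004 m and contact force between the fingers and leg above 1.5 N and value of joint cam_lever below 0.012 m), for 0.2 s.
At the end, for the whole second after the job is handed in: The fingers hold the leg (at least 1.5 N of contact) with its pointer within 4 mm of the mark along the leg, and the cam lever is closed to within 3.5 mm of its stop (x of pointer in the frame of mark between -0.004 and 0.004 m and contact force between the fingers and leg above 1.5 N and value of joint cam_lever above 0.0245 m); the arm keeps its last pose, push and grip.
It fails at once if the lever is pushed beyond 12 mm of travel while the leg is more than 8 mm off the mark (value of joint cam_lever above 0.012 m and not (x of pointer in the frame of mark between -0.008 and 0.008 m)).
It fails at once if the pedal is moved by more than 20 mm (distance of pedal from where it was at the start of the episode above 0.02 m).
It fails at once if the tape roll is moved by more than 20 mm (distance of tape_roll from where it was at the start of the episode above 0.02 m).
It fails at once if the small bottle is moved by more than 20 mm (distance of lube_1 from where it was at the start of the episode above 0.02 m).
It also fails if it takes over 40 s, if anything falls off the work surface, if the arm or the gripper's body presses on something with over 40 N, if the wrist force passes 120 N, or if a joint passes its speed limit or range.

## Working session

There is one attempt and no reset: what is moved stays moved. The work goes in short steps, each a Python script; the robot and the scene stay as the last script left them, time stands still between calls to the robot, and variables do not carry over. Pictures are saved under pics/ and viewed, on a budget of 10 in all, crops included, one or two more only if the job needs it, and the job is handed in when it is done.

```bash
mkdir -p pics; cat > h.py <<'E'
from cell import *
import numpy as np, cv2
def ray(f,px,T=None):
    T=f["cam_to_world"] if T is None else T
    T=np.array(T)
    d=T[:3,:3]@np.array([(px[0]-f["cx"])/f["fx"],(px[1]-f["cy"])/f["fy"],1.])
    return T[:3,3],d
def atz(f,px,z,T=None):
    o,d=ray(f,px,T); return o+d*(z-o[2])/d[2]
def tri(fa,pa,fb,pb):
    A=[];b=[]
    for f,p in((fa,pa),(fb,pb)):
        o,d=ray(f,p); d=d/np.linalg.norm(d); P=np.eye(3)-np.outer(d,d); A.append(P);b.append(P@o)
    return np.linalg.lstsq(np.vstack(A),np.hstack(b),rcond=None)[0]
E
python3 - <<'E'
from h import *
fs={}
for c in("scene","top"):
    f=grab_frame(c);fs[c]=f;cv2.imwrite(f"pics/{c}0.png",f["img"][:,:,::-1])
    print(c,np.round(f["cam_to_world"],3).tolist(),f["fx"],f["cx"],f["cy"])
    for n in("leg","foot_grip","pointer","mark","lever_face","tape_roll","pedal","lube_1"):
        r=tip_of(c,n)
        z={"tape_roll":0,"pedal":0,"lube_1":0,"lever_face":.06}.get(n,.075)
        print(n,[(np.round(a["centre"],1).tolist(),round(a["score"],2),np.round(atz(f,a["centre"],z),4).tolist()) for a in r[:2]])
print(get_state())
E
```

```text
scene [[-0.718, -0.473, 0.511, 0.097], [-0.696, 0.479, -0.535, 0.544], [0.008, -0.74, -0.673, 0.736], [0.0, 0.0, 0.0, 1.0]] 390.2314715493707 319.98293917090837 206.73599276982918
leg [([334.8, 203.2], 0.78, [0.5814, -0.0175, 0.075])]
foot_grip [([300.5, 214.0], 0.87, [0.6146, 0.0714, 0.075])]
pointer [([351.8, 191.7], 0.79, [0.5802, -0.0825, 0.075])]
mark [([361.5, 197.6], 0.4, [0.5469, -0.0821, 0.075])]
lever_face [([320.0, 219.9], 0.71, [0.5765, 0.0415, 0.06])]
tape_roll [([248.1, 261.4], 0.89, [0.6429, 0.2228, 0.0]), ([302.7, 214.0], 0.63, [0.6691, 0.0136, 0.0])]
pedal [([379.3, 188.9], 0.84, [0.5855, -0.2205, 0.0])]
lube_1 [([251.0, 220.0], 0.89, [0.7514, 0.1278, 0.0])]
top [[-0.064, -0.969, 0.239, 0.365], [-0.998, 0.063, -0.012, 0.025], [-0.003, -0.24, -0.971, 1.071], [0.0, 0.0, 0.0, 1.0]] 464.29417464655705 319.97278281572 201.25656918604165
leg [([335.2, 207.3], 0.79, [0.5944, -0.0195, 0.075])]
foot_grip [([294.1, 199.7], 0.73, [0.6175, 0.07, 0.075])]
pointer [([364.3, 213.0], 0.84, [0.5775, -0.0823, 0.075])]
mark [([359.8, 213.2], 0.65, [0.5776, -0.0724, 0.075]), ([361.3, 22
[... 280 characters left out ...]
, 0.47, [0.59, 0.0396, 0.0])]
{'clock': 0.9, 'q': array([-1.45418550e+00,  3.26198159e-01, -1.92579328e-01,  1.05198817e+00,
       -6.01467992e-06,  1.43658372e+00]), 'joint_velocities': array([ 0.00057727, -0.00124716, -0.00140202,  0.00119062,  0.00028883,
        0.00163297]), 'tau': array([-6.96201478e-04, -4.43318582e+01,  2.62757939e+01,  9.32124276e-04,
       -1.46977191e-04,  4.58482191e-06]), 'position': array([ 0.13651742, -0.53282217,  0.2312897 ]), 'eef_rot': array([ 3.11688900e+00,  3.92956714e-01, -9.87137128e-06]), 'contact_force': array([ 0.32160662, -0.59695679, -0.22775391]), 'wrist_torque': array([-0.04994587, -0.03492274,  0.04683156]), 'finger_gap': 1.0000588210680754}
```

```bash
python3 - <<'E'
import cv2
a=cv2.imread("pics/scene0.png")[150:290,220:420];b=cv2.imread("pics/top0.png")[130:270,220:420]
cv2.imwrite("pics/v1.png",cv2.resize(cv2.vconcat([b,a]),None,fx=2.14*1.0,fy=2.14,interpolation=cv2.INTER_CUBIC)) if 0 else cv2.imwrite("pics/v1.png",cv2.resize(cv2.hconcat([b,a]),None,fx=2,fy=2,interpolation=cv2.INTER_CUBIC))
E
```

```text
(no output)
```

View pics/v1.png

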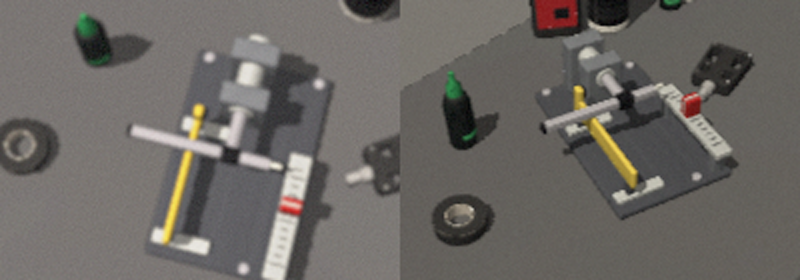

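```bash
cat >> h.py <<'E'
from scipy.spatial.transform import Rotation as R
def rotv(th,flip=1):
    y=flip*np.array([np.cos(th),np.sin(th),0]);z=np.array([0,0,-1.]);x=np.cross(y,z)
    return R.from_matrix(np.c_[x,y,z]).as_rotvec()
def wrist():
    s=get_state();f=grab_frame("wrist")
    T=np.eye(4);T[:3,:3]=R.from_rotvec(s["eef_rot"]).as_matrix();T[:3,3]=s["position"]
    f["cam_to_world"]=T@np.array(f["T_tool_cam"]);return f
E
python3 - <<'E'
from h import *
for fl in(1,-1):
    for p in([.57,-.02,.25],[.61,.07,.05],[.52,.03,.05]):
        q=ik(p,rotv(-.237,fl));print(fl,None if q is None else np.round(q,2))
f=wrist();print(np.round(f["T_tool_cam"],3).tolist(),f["fx"])
fl=1 if ik([.57,-.02,.25],rotv(-.237,1)) is not None and abs(ik([.57,-.02,.25],rotv(-.237,1))[5])<abs(ik([.57,-.02,.25],rotv(-.237,-1))[5]) else -1
print(fl)
movep([.54,0.0,.26],rotv(-.237,fl))
f=wrist();cv2.imwrite("pics/w1.png",f["img"][:,:,::-1])
for n in("leg","foot_grip","pointer","mark","lever_face"):
    z={"lever_face":.06}.get(n,.075)
    print(n,[(np.round(a["centre"],1).tolist(),round(a["score"],2),np.round(atz(f,a["centre"],z),4).tolist()) for a in tip_of("wrist",n)[:2]])
E
```

```text
1 [-0.16  0.35 -0.11  1.11 -0.    1.64]
1 [-0.01  0.61 -0.24  0.72 -0.    1.8 ]
1 [-0.08  0.47 -0.5   0.6  -0.    1.72]
-1 [-0.16  0.35 -0.11  1.11 -0.   -1.5 ]
-1 [-0.01  0.61 -0.24  0.72 -0.   -1.34]
-1 [-0.08  0.47 -0.5   0.6  -0.   -1.42]
[[0.001, -0.965, -0.261, 0.067], [1.0, 0.001, -0.0, 0.0], [0.001, -0.261, 0.965, -0.142], [0.0, 0.0, 0.0, 1.0]] 311.67661944854893
-1
leg [([263.9, 177.5], 0.79, [0.5965, -0.0191, 0.075]), ([296.7, 217.7], 0.53, [0.5739, 0.0325, 0.075])]
foot_grip [([261.0, 257.4], 0.67, [0.6254, 0.0688, 0.075])]
pointer [([265.2, 121.0], 0.6, [0.5789, -0.0746, 0.075])]
mark [([308.5, 112.4], 0.7, [0.5342, -0.0724, 0.075])]
lever_face [([294.7, 219.1], 0.97, [0.5788, 0.038, 0.06])]
```

View pics/w1.png

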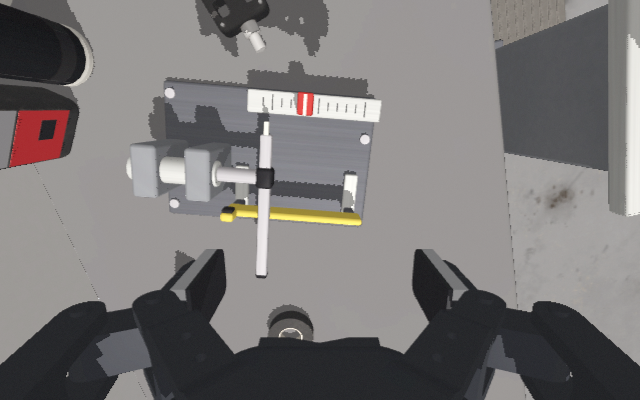

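```bash
python3 - <<'E'
from h import *
movep([.615,.06,.20],rotv(-.285,-1))
f=wrist();cv2.imwrite("pics/w2.png",f["img"][:,:,::-1])
for n in("leg","foot_grip","pointer","mark","lever_face"):
    z={"lever_face":.06}.get(n,.075)
    print(n,[(np.round(a["centre"],1).tolist(),round(a["score"],2),np.round(atz(f,a["centre"],z),4).tolist()) for a in tip_of("wrist",n)[:2]])
m=silhouettes("wrist","leg")[0]["mask"].astype(np.uint8)
np.save("m.npy",m);np.save("T.npy",f["cam_to_world"])
# centroid of bar per row -> world at z=.081 (top face)
P=[]
for r in range(400):
    c=np.flatnonzero(m[r])
    if 5<len(c)<40: P.append(np.r_[r,len(c),atz(f,[c.mean(),r],.081)[:2]])
P=np.array(P);print(np.round(P[::8],3))
E
```

```text
leg [([314.2, 97.7], 0.73, [0.5962, -0.0191, 0.075])]
foot_grip [([314.4, 204.5], 0.6, [0.6215, 0.0671, 0.075])]
pointer [([315.4, 14.4], 0.75, [0.5782, -0.0766, 0.075])]
mark [([367.6, 4.0], 0.88, [0.5383, -0.0723, 0.075])]
lever_face [([351.9, 155.6], 0.61, [0.5775, 0.0368, 0.06])]
[[ 3.00e+01  6.00e+00  5.81e-01 -6.50e-02]
 [ 3.80e+01  1.40e+01  5.82e-01 -5.90e-02]
 [ 4.60e+01  1.60e+01  5.85e-01 -5.40e-02]
 [ 5.40e+01  1.60e+01  5.86e-01 -4.90e-02]
 [ 6.20e+01  1.60e+01  5.88e-01 -4.30e-02]
 [ 7.00e+01  1.40e+01  5.89e-01 -3.80e-02]
 [ 7.80e+01  1.50e+01  5.91e-01 -3.30e-02]
 [ 1.08e+02  2.00e+01  5.98e-01 -1.10e-02]
 [ 1.16e+02  1.50e+01  6.00e-01 -5.00e-03]
 [ 1.24e+02  1.40e+01  6.03e-01  1.00e-03]
 [ 1.32e+02  1.50e+01  6.05e-01  7.00e-03]
 [ 1.40e+02  1.50e+01  6.07e-01  1.30e-02]
 [ 1.48e+02  1.50e+01  6.08e-01  1.90e-02]
 [ 1.56e+02  1.50e+01  6.11e-01  2.50e-02]
 [ 1.64e+02  1.50e+01  6.13e-01  3.10e-02]
 [ 1.72e+02  1.30e+01  6.15e-01  3.80e-02]
 [ 1.80e+02  1.40e+01  6.17e-01  4.40e-02]
 [ 1.88e+02  1.40e+01  6.19e-01  5.10e-02]
 [ 1.96e+02  1.40e+01  6.21e-01  5.80e-02]
 [ 2.04e+02  1.40e+01  6.23e-01  6.40e-02]
 [ 2.12e+02  1.40e+01  6.25e-01  7.10e-02]
 [ 2.20e+02  1.50e+01  6.28e-01  7.80e-02]
 [ 2.28e+02  1.40e+01  6.30e-01  8.50e-02]]
```

View pics/w2.png

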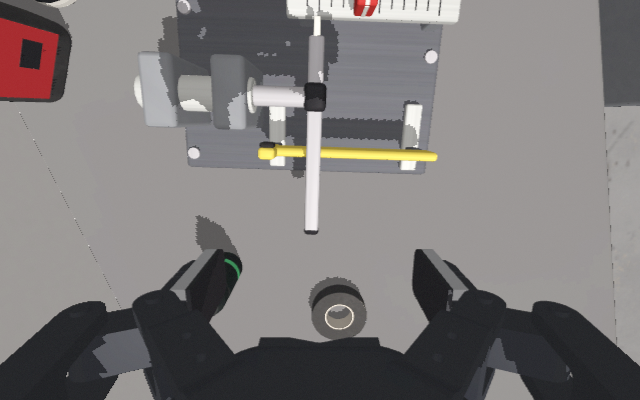

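```bash
python3 - <<'E'
from h import *
th=-.318;lx=np.array([np.cos(th),np.sin(th),0])
g=np.array([.6240,.0665,.0515])
movep(g+[0,0,.12],rotv(th,-1))
print(move_l(g,.12,until_force=15))
s=get_state();print(s["position"],s["contact_force"])
grab(20);s=get_state();print(s["finger_gap"],s["contact_force"])
move_l(g-.038*lx,.06);s=get_state();print(s["finger_gap"],s["contact_force"],s["position"],s["clock"])
fs={}
for c in("scene","top"):
    f=grab_frame(c);fs[c]=f;cv2.imwrite(f"pics/{c}1.png",f["img"][:,:,::-1])
    for n in("pointer","mark","lever_face"):
        print(c,n,[(np.round(a["centre"],1).tolist(),round(a["score"],2),np.round(atz(f,a["centre"],.075),4).tolist()) for a in tip_of(c,n)[:2]])
a=fs["scene"]["img"][160:240,320:400];b=fs["top"]["img"][190:270,320:400]
cv2.imwrite("pics/v2.png",cv2.resize(cv2.hconcat([b,a])[:,:,::-1],None,fx=5,fy=5,interpolation=cv2.INTER_CUBIC))
E
```

```text
False
[0.62477621 0.06648317 0.05243141] [0.26855272 0.03420997 0.83453459]
0.13254866222359224 [-4.07625754  1.30509575  4.67983792]
0.13852904923859694 [ 5.50490485 -3.3164836  -2.2901904 ] [0.58930665 0.07796087 0.05167277] 7.4333
scene pointer [([357.1, 201.0], 0.94, [0.5464, -0.0639, 0.075])]
scene mark [([362.7, 197.5], 0.69, [0.5449, -0.0846, 0.075])]
scene lever_face [([321.2, 221.7], 0.77, [0.5594, 0.055, 0.075]), ([248.4, 263.1], 0.27, [0.5831, 0.258, 0.075])]
top pointer [([358.8, 228.2], 0.67, [0.5445, -0.0674, 0.075])]
top mark [([364.0, 226.7], 0.59, [0.547, -0.079, 0.075])]
top lever_face [([308.1, 218.2], 0.62, [0.5738, 0.0415, 0.075]), ([359.0, 228.7], 0.4, [0.5433, -0.0678, 0.075])]
```

View pics/v2.png

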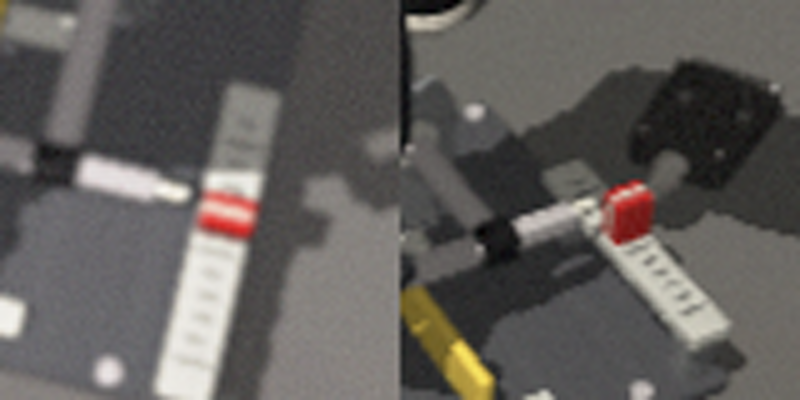

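```bash
python3 - <<'E'
import cv2
r=lambda im,x,y,s:cv2.resize(im[y:y+s[1],x:x+s[0]],(400,260),interpolation=cv2.INTER_CUBIC)
a=r(cv2.imread("pics/w1.png"),255,90,(80,52));b=r(cv2.imread("pics/w2.png"),305,0,(80,52))
c=r(cv2.imread("pics/top1.png"),345,215,(40,26));d=r(cv2.imread("pics/scene1.png"),345,188,(40,26))
cv2.imwrite("pics/v3.png",cv2.vconcat([cv2.hconcat([a,b]),cv2.hconcat([c,d])]))
E
```

```text
(no output)
```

View pics/v3.png

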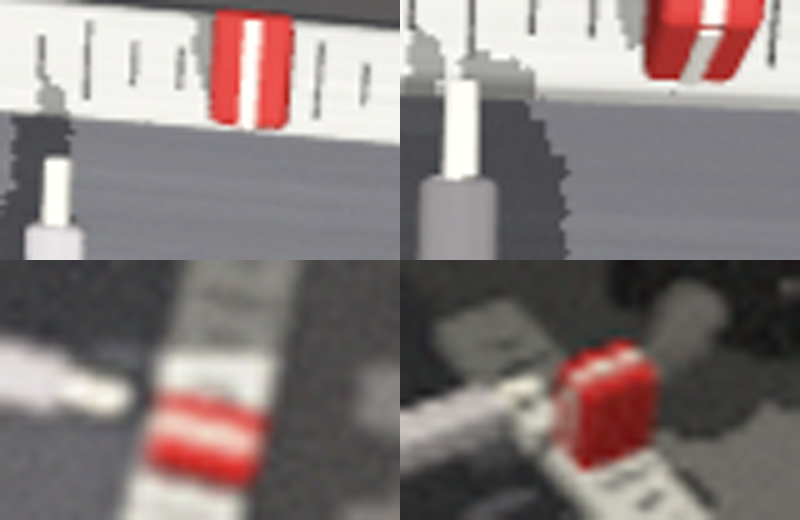

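```bash
python3 - <<'E'
from h import *
th=-.318;lx=np.array([np.cos(th),np.sin(th),0]);ly=np.array([-lx[1],lx[0],0])
f=wrist();top=grab_frame("top");sc=grab_frame("scene")
T2=np.load("T.npy");Tt=np.eye(4);Tt[:3,:3]=R.from_rotvec(rotv(-.237,-1)).as_matrix();Tt[:3,3]=[.54,0,.26];T1=Tt@np.array(f["T_tool_cam"])
O=np.array([.5963,-.0191,0])
def aty(f,px,y,T=None):
    o,d=ray(f,px,T);t=(y-(o-O)@ly)/(d@ly);p=o+d*t;return (p-O)@lx*1e3,p[2]*1e3
def ptr(f,px,T=None):
    p=atz(f,px,.075,T)-O;return p@lx*1e3,p@ly*1e3
print("w1 ptr",ptr(f,(266.4,121.4),T1),"mark top",aty(f,(304.8,115.2),-.067,T1))
print("w2 ptr",ptr(f,(317.2,16),T2),"mark top",aty(f,(367.4,5.4),-.067,T2),"mid",aty(f,(365.4,10.8),-.067,T2),"bot",aty(f,(363.4,16),-.067,T2))
print("top ptr",ptr(top,(358.2,228.8)),"mark top near z.09",[ (lambda p:(p@lx*1e3,p@ly*1e3))(atz(top,(361.2,231.5),z)-O) for z in(.08,.09)])
print("top mark as y",aty(top,(361.2,231.5),-.067))
print("scene ptr",ptr(sc,(345+135/10,188+125/10)),"mark",[aty(sc,(345+x/10,188+y/10),-.067) for x,y in((170,125),(165,175))])
print(get_state()["position"],get_state()["contact_force"])
E
```

```text
w1 ptr (np.float64(-0.5480307084425542), np.float64(-57.20620944255166)) mark top (np.float64(-36.524993251181876), np.float64(15.870091716682245))
w2 ptr (np.float64(-0.5972444900619686), np.float64(-59.232879335325435)) mark top (np.float64(-38.035604668868345), np.float64(77.35570550543663)) mid (np.float64(-38.31654363761763), np.float64(65.39894590587714)) bot (np.float64(-38.55429992446822), np.float64(52.70476762036741))
top ptr (np.float64(-35.749080554624314), np.float64(-61.15216993793218)) mark top near z.09 [(np.float64(-40.88392514488666), np.float64(-68.65521768630553)), (np.float64(-42.832384250103956), np.float64(-68.26732600397924))]
top mark as y (np.float64(-49.19842148225806), np.float64(122.67216240314272))
scene ptr (np.float64(-33.36923659987345), np.float64(-62.39813383747524)) mark [(np.float64(-42.11813500158669), np.float64(80.0070525995874)), (np.float64(-42.26315807890289), np.float64(62.95456587179204))]
[0.58954763 0.07788252 0.0516708 ] [ 4.60165885 -1.69457222 -3.37755673]
```

```bash
cat >> h.py <<'E'
th=-.318;lx=np.array([np.cos(th),np.sin(th),0]);ly=np.array([-lx[1],lx[0],0]);O=np.array([.5963,-.0191,0])
g=np.array([.6240,.0665,.0515])
def loc(p): p=p-O; return np.round([p@lx*1e3,p@ly*1e3],1)
def avg(c,n=4):
    F=[grab_frame(c) for _ in range(n)];f=F[0];f["img"]=np.mean([x["img"] for x in F],0).astype(np.uint8);return f
E
python3 - <<'E'
from h import *
f=wrist();Tt=np.eye(4);Tt[:3,:3]=R.from_rotvec(rotv(-.237,-1)).as_matrix();Tt[:3,3]=[.54,0,.26];T1=Tt@np.array(f["T_tool_cam"])
print("w1",loc(atz(f,(304.8,115.2),.078,T1)),loc(atz(f,(266.4,121.4),.075,T1)))
move_l(g-.042*lx,.03);sleep(.3);s=get_state();print(s["position"],s["contact_force"],s["finger_gap"],s["clock"])
t=avg("top");sc=avg("scene")
cv2.imwrite("pics/top2.png",t["img"][:,:,::-1]);cv2.imwrite("pics/sc2.png",sc["img"][:,:,::-1])
r=lambda im,x,y:cv2.resize(im[y:y+26,x:x+40],(400,260),interpolation=cv2.INTER_CUBIC)
cv2.imwrite("pics/v4.png",cv2.hconcat([r(t["img"],340,215),r(sc["img"],345,188)])[:,:,::-1])
E
```

```text
w1 [-39.1 -66.4] [ -0.5 -57.2]
[0.58557208 0.07919886 0.05167455] [ 5.70329626 -2.09084721 -2.85023749] 0.13465169125660809 8.6167
```

View pics/v4.png

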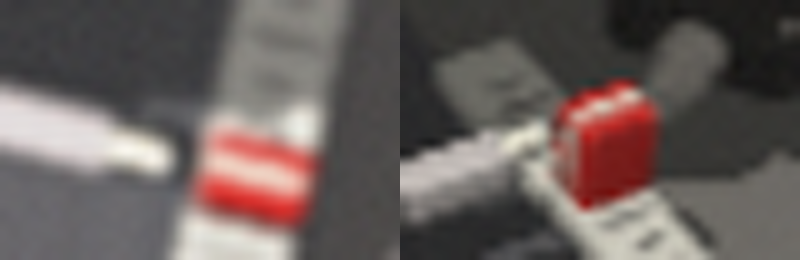

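```bash
python3 - <<'E'
from h import *
t=grab_frame("top");a=cv2.imread("pics/top0.png",0);b=cv2.imread("pics/top2.png",0);K=8
up=lambda i:cv2.resize(i,None,fx=K,fy=K,interpolation=cv2.INTER_CUBIC)
A=up(a);B=up(b)
for (x0,y0,x1,y1) in((328,198,368,222),(345,203,368,220),(352,206,368,218)):
    tm=A[y0*K:y1*K,x0*K:x1*K];r=cv2.matchTemplate(B[200*K:250*K,315*K:385*K],tm,cv2.TM_CCOEFF_NORMED)
    _,v,_,m=cv2.minMaxLoc(r);p=np.array([m[0]/K+315-x0,m[1]/K+200-y0]);c=np.array([360,213.3])
    print(v,p,loc(atz(t,c+p,.079))-loc(atz(t,c,.079)))
print("ptr",loc(atz(t,(357.2,230.8),.075)),"line",loc(atz(t,(360.8,231.3),.078)))
for c in("top","scene"):
    f=grab_frame(c)
    for n in("pointer","mark"): print(c,n,[(np.round(q["centre"],1).tolist(),round(q["score"],2),loc(atz(f,q["centre"],.075)).tolist()) for q in tip_of(c,n)[:2]])
E
```

```text
0.8266774415969849 [-4.375 17.25 ] [-39.6   0.3]
0.8677641153335571 [-4.    17.375] [-39.7  -0.6]
0.841075599193573 [-3.875 17.25 ] [-39.3  -0.8]
ptr [-40.6 -60.1] line [-40.3 -67.8]
top pointer [([360.5, 230.6], 0.93, [-38.4, -66.9])]
top mark [([362.3, 226.3], 0.64, [-28.1, -68.5])]
scene pointer [([358.1, 201.9], 0.97, [-37.5, -58.6])]
scene mark [([362.7, 198.6], 0.46, [-32.0, -76.0])]
```

```bash
python3 - <<'E'
from h import *
b=g-.042*lx
for d in(.015,.030,.045):
    move_l(b-d*ly,.04);s=get_state();p=s["position"];F=s["contact_force"]
    print(d,np.round(loc(p),1),"z",round(p[2],4),"F lx,ly,z",np.round([F@lx,F@ly,F[2]],1),round(s["finger_gap"],3),s["clock"])
    t=grab_frame("top");q=tip_of("top","pointer");print([loc(atz(t,a["centre"],.075)) for a in q[:1]])
t=avg("top");sc=avg("scene");w=wrist()
cv2.imwrite("pics/top3.png",t["img"][:,:,::-1])
A=cv2.resize(cv2.imread("pics/top2.png",0),None,fx=8,fy=8,interpolation=cv2.INTER_CUBIC);B=cv2.resize(cv2.imread("pics/top3.png",0),None,fx=8,fy=8,interpolation=cv2.INTER_CUBIC)
r=cv2.matchTemplate(B[215*8:245*8,335*8:370*8],A[222*8:238*8,345*8:359*8],cv2.TM_CCOEFF_NORMED);_,v,_,m=cv2.minMaxLoc(r);print("ptr shift px",v,m[0]/8+335-345,m[1]/8+215-222)
r=lambda im,x,y:cv2.resize(im[y:y+26,x:x+40],(400,260),interpolation=cv2.INTER_CUBIC)
a=cv2.hconcat([r(t["img"],340,215),r(sc["img"],345,188)])
cv2.imwrite("pics/v5.png",cv2.vconcat([a,cv2.resize(w["img"][60:300,140:500],(800,340)) if 0 else cv2.resize(w["img"][80:280,80:560],(800,333))])[:,:,::-1])
E
```

```text
0.015 [-40.2  84.5] z 0.0526 F lx,ly,z [ 5.6 26.  -6.2] 0.138 9.8917
[array([-36.1, -62.4])]
0.03 [-39.2  70.5] z 0.0535 F lx,ly,z [ 6.4 28.  -2.9] 0.138 10.5167
[array([-37. , -59.7])]
0.045 [-38.8  56.3] z 0.0539 F lx,ly,z [ 6.1 30.4 -1.7] 0.134 11.1417
[array([-37.5, -61.4])]
ptr shift px 0.9401542544364929 0.375 -0.75
```

View pics/v5.png

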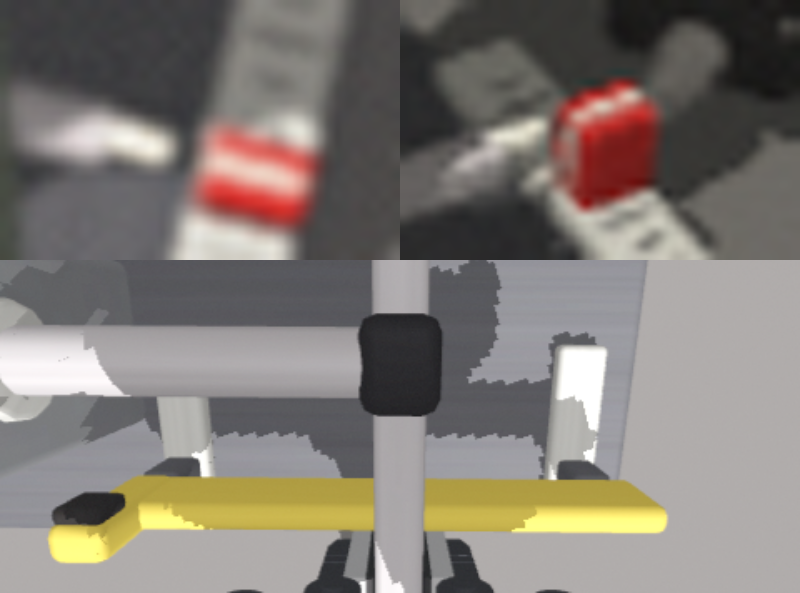

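```bash
python3 - <<'E'
from h import *
b=g-.044*lx
for d in(.045,.055,.062,.068):
    move_l(b-d*ly,.04);s=get_state();p=s["position"];F=s["contact_force"]
    print(d,np.round(loc(p),1),"z",round(p[2],4),"F lx,ly,z",np.round([F@lx,F@ly,F[2]],1),round(s["finger_gap"],3),s["clock"])
    if F@ly>45: break
t=avg("top");w=wrist()
cv2.imwrite("pics/top4.png",t["img"][:,:,::-1])
up=lambda n:cv2.resize(cv2.imread(n,0),None,fx=8,fy=8,interpolation=cv2.INTER_CUBIC)
A=up("pics/top3.png");B=up("pics/top4.png")
r=cv2.matchTemplate(B[215*8:245*8,335*8:370*8],A[222*8:238*8,345*8:359*8],cv2.TM_CCOEFF_NORMED);_,v,_,m=cv2.minMaxLoc(r);print("ptr shift px vs top3",v,m[0]/8+335-345,m[1]/8+215-222)
lv=tip_of("wrist","lever_face");print("lever",[(a["score"],loc(atz(w,a["centre"],.06))) for a in lv[:2]])
print("leg",[(a["score"],loc(atz(w,a["centre"],.075))) for a in tip_of("wrist","leg")[:2]])
E
```

```text
0.045 [-40.5  56.3] z 0.0539 F lx,ly,z [ 6.  30.  -1.9] 0.136 11.9417
0.055 [-40.5  46.6] z 0.054 F lx,ly,z [ 6.8 31.4 -2.4] 0.135 12.3417
0.062 [-40.5  39.7] z 0.0539 F lx,ly,z [ 5.7 31.  -2.4] 0.136 12.6667
0.068 [-40.5  33.6] z 0.0539 F lx,ly,z [ 5.9 32.2 -1. ] 0.137 12.9667
ptr shift px vs top3 0.28234824538230896 0.875 -5.25
lever [(0.56, array([-34.8,  23.3]))]
leg [(0.56, array([-38. ,   0.5])), (0.28, array([-35.8,  17.2]))]
```

```bash
python3 - <<'E'
from h import *
b=g-.044*lx
for d in(.071,.074,.077,.080,.083):
    move_l(b-d*ly,.03);s=get_state();p=s["position"];F=s["contact_force"]
    print(d,np.round(loc(p),1),"F lx,ly,z",np.round([F@lx,F@ly,F[2]],1),round(s["finger_gap"],3),s["clock"])
    if F@ly>42: break
t=avg("top");sc=avg("scene");w=wrist()
cv2.imwrite("pics/top5.png",t["img"][:,:,::-1])
print("lever",[(a["score"],loc(atz(w,a["centre"],.06))) for a in tip_of("wrist","lever_face")[:2]])
r=lambda im,x,y:cv2.resize(im[y:y+26,x:x+40],(400,260),interpolation=cv2.INTER_CUBIC)
a=cv2.hconcat([r(t["img"],340,215),r(sc["img"],345,188)])
cv2.imwrite("pics/v6.png",cv2.vconcat([a,cv2.resize(w["img"][80:280,80:560],(800,333))])[:,:,::-1])
E
```

```text
0.071 [-40.5  31.6] F lx,ly,z [ 6.1 34.9 -1. ] 0.135 13.5667
0.074 [-40.6  31.4] F lx,ly,z [ 6.4 42.3 -2.9] 0.136 13.8167
lever [(0.56, array([-35.4,  21. ]))]
```

View pics/v6.png

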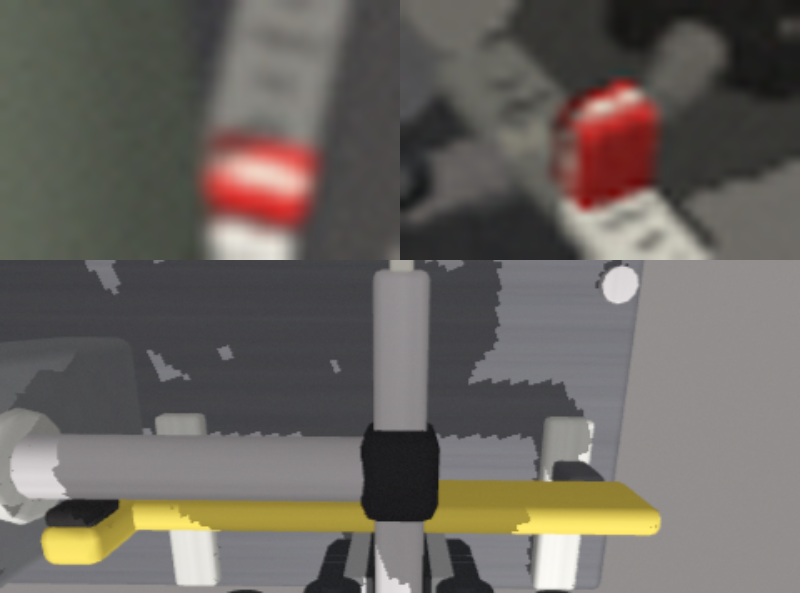

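```bash
python3 - <<'E'
from h import *
w=wrist();s=get_state();print(loc(s["position"]),s["contact_force"]@lx,s["contact_force"]@ly,s["clock"])
cv2.imwrite("pics/w7.png",cv2.resize(w["img"][0:150,220:420],(800,600),interpolation=cv2.INTER_CUBIC)[:,:,::-1])
for n in("pointer","mark"): print(n,[(np.round(q["centre"],1).tolist(),round(q["score"],2),loc(atz(w,q["centre"],.075)).tolist()) for q in tip_of("wrist",n)[:2]])
E
```

```text
[-40.5  31.4] 7.3626076215941865 42.07337436717934 14.3667
pointer [([317.2, 46.2], 0.75, [-38.0, -58.1])]
mark [([316.6, 13.7], 0.6, [-37.8, -68.1])]
```

View pics/w7.png

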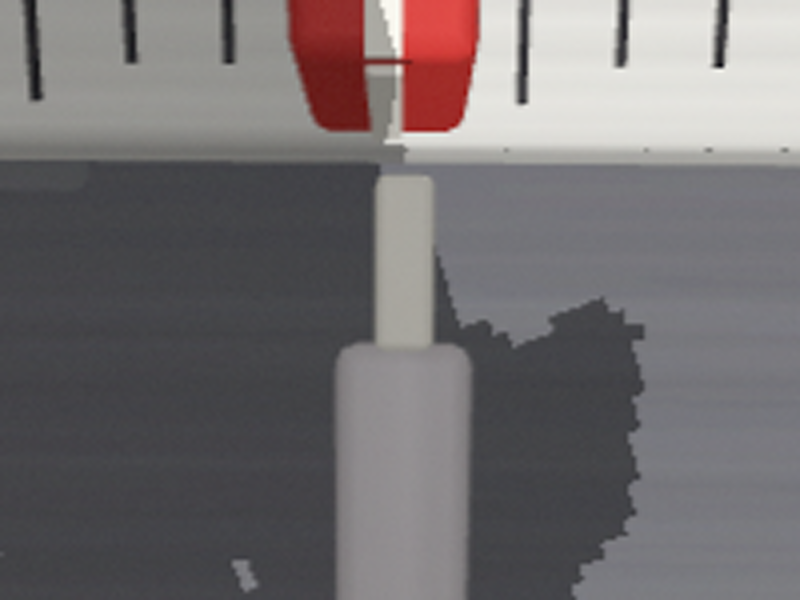

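```bash
python3 - <<'E'
from h import *
move_l(g-.0428*lx-.074*ly,.02);sleep(.5)
s=get_state();w=wrist();print(loc(s["position"]),np.round([s["contact_force"]@lx,s["contact_force"]@ly],1),s["finger_gap"],s["clock"])
for n in("pointer","mark"): print(n,[(np.round(q["centre"],1).tolist(),round(q["score"],2),loc(atz(w,q["centre"],.075)).tolist()) for q in tip_of("wrist",n)[:2]])
print("lever",[(a["score"],loc(atz(w,a["centre"],.06))) for a in tip_of("wrist","lever_face")[:1]])
cv2.imwrite("pics/w8.png",cv2.resize(w["img"][0:300,120:520],(800,600),interpolation=cv2.INTER_CUBIC)[:,:,::-1])
E
```

```text
[-40.5  31.4] [ 3.7 42.3] 0.13622150560235097 15.2167
pointer [([319.9, 45.8], 0.81, [-38.8, -58.2]), ([310.1, 241.2], 0.22, [-35.5, 15.2])]
mark [([317.6, 15.0], 0.74, [-38.0, -67.7])]
lever [(0.91, array([-34.7,  20.3]))]
```

View pics/w8.png

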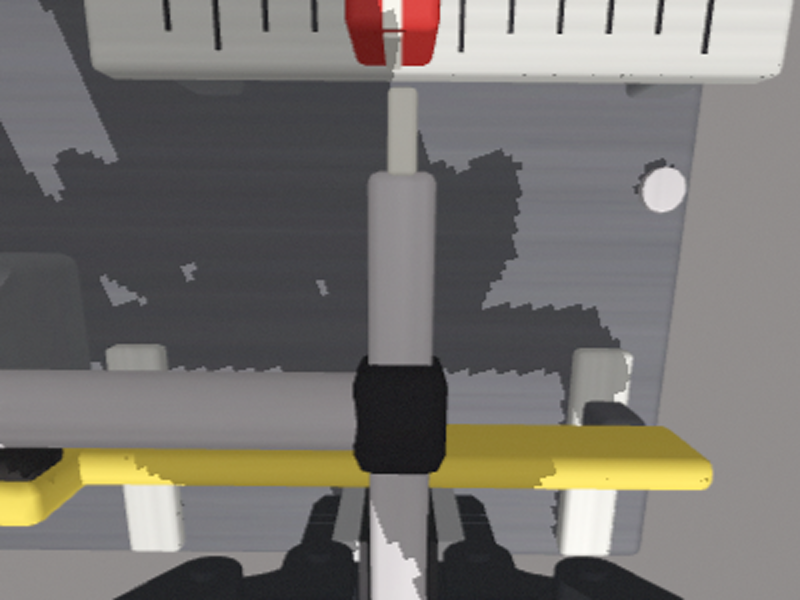

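```bash
python3 -c "
from cell import *
sign_off()"
```

```text
the job is handed in; nothing more can be done
```

I handed the job in at about 15 s on the robot's clock, with the leg held at the mark and the lever closed. No verdict came back, so this rests on my own checks.

**What I did:**
- I took the foot bar's long arm from above with a 20 N grip.
- I pulled the leg out about 40 mm to the red mark and held it there with the lever still open.
- I then slid the grip along the bar until the lever stopped moving. At that point the push rose from about 32 N to 42 N.

**Last checks:**
- **Leg at the mark:** in the final wrist image the pointer is about 0.8 mm past the mark by the detector and about 1.6 mm by eye. Both are inside the 4 mm limit. Earlier views disagreed by up to about 2 mm on where the mark was, and more at the first look after pulling.
- **Lever closed:** its pushed face measured about 20 mm from the rod's axis, against 22 mm when fully closed.
- **Grip:** the fingers still hold the bar, and the arm still presses the lever against its stop.
- **Small correction that failed:** a last move of about 1 mm to centre the pointer had no visible effect, probably because of friction. I left it there because the leg was already within tolerance.
- **Not checked:** I did not re-measure the pedal, tape roll or bottle after the start. The arm's path kept clear of them.

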